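Check a chisel's edge under the magnifier

TASK

Draw the widest of the three chisels up out of its slot in the rack, turn it level with the bevel facing up, and hold it so that its cutting edge is about 10 cm below the middle of the magnifier's lens. Finish still holding it there in the air, steady, for me to look at the edge: don't put it down or let go. The blade must not touch the bench or the lamp, don't knock the lamp, and leave the other two chisels in the rack and the other things on the bench where they are.

Things in the scene. Friction and masses are not known exactly. Their poses are not given: they have to be found in the camera images.
- wide_handle (a point): Mid-handle of the widest chisel (grip here). Handle plain wood, eight-sided, 29 mm over flats that face its own +-x, +-y, straight from 23 mm below to 30 mm above this point; steel end cap 50 mm above. Own z: from edge to handle end; x: square to the blade, to the bevelled side; y: across the blade. In the rack it leans 0.35 rad, handle towards the rack's -x, bevel on the +x side.
- wide_edge (a point): Middle of the widest chisel's cutting edge (axes as the handle's), 170 mm below the handle point along -z, 2 mm to -x. Chisel 220 mm long, about 0.2 kg, balancing about 55 mm below the handle point, where a 22 mm bolster rests on the rack's shelf. Blade 30 x 4.5 mm, its last 85 mm; neck 9 mm round. It must rise 120 mm along its own axis to leave the slot.
- medium_handle (a point): Middle of the handle of the 20 mm wide chisel, otherwise the same shape (handle 25 mm over the flats). Its end stands about 235 mm above the bench. To be left in the rack.
- narrow_handle (a point): Middle of the handle of the 12 mm wide chisel, otherwise the same shape (handle 22 mm over the flats). Its end stands about 235 mm above the bench. To be left in the rack.
- rack: Wooden chisel rack, fixed; origin on the bench under its shelf, z up, y along the row. Shelf 222 x 50 x 20 mm, the middle of its upper face 135 mm above the bench, tilted 0.35 rad so that handles lean to the rack's own -x (robot's side). Three equal slots, 36 x 10 mm, 74 mm apart along y; which chisel is in which varies. End cheeks at y = +-117 mm, 145 mm high.
- magnifier: Bench magnifier lamp, fixed: round head 132 mm across, 20 mm thick, lying level on a bent arm; origin on the bench straight below the middle of the lens. Round base, 150 mm across, 22 mm high, stands 170 mm from the origin along its own +x; the arm (14 mm thick) rises from the base and comes over along -x to the head.
- lens (a point): Middle of the magnifier's lens, 360 mm above the bench; z up. The underside of the lamp's head is 13 mm lower.
- stone: Sharpening stone on a wooden base, 235 x 88 x 40 mm, lying on the bench; a bystander. Origin under its middle.
- square: Try square lying on the bench, wooden stock 115 x 20 x 26 mm and 110 mm steel blade; a bystander. Origin under the middle of the stock.
- mallet: Joiner's wooden mallet lying on the bench, 310 mm long, head 125 x 70 x 85 mm; a bystander. Origin on the bench, between head and grip.
- moulding: Strip of stepped wooden moulding, 330 x 48 x 18 mm, lying on the bench; a bystander. Origin under its middle.
There are look-alikes about, which are no part of the job. Leave any green look-alike of the part that bears wide_handle alone.

How it is judged (in metres and radians):
At the end, for the whole second after the job is handed in: The gripper alone holds the widest chisel, steady, level within 0.30 rad, bevel up within 0.35 rad, the middle of its edge within 35 mm of the lens axis seen from above and 50 to 160 mm below the lens; the other chisels stand in the rack, within 20 mm of where they were (horizontal distance between wide_edge and lens below 0.035 m and z of wide_edge in the frame of lens between -0.16 and -0.05 m and angle between wide_handle's own z axis and vertical between 1.27 and 1.87 rad and angle between wide_handle's own x axis and vertical below 0.35 rad and contact force between the fingers and wide above 2 N and contact force between wide and rack below 0.05 N and contact force between wide and magnifier below 0.05 N and linear speed of wide below 0.03 m/s and distance of each of medium_handle, narrow_handle from where it was at the start of the episode below 0.02 m); the arm keeps its last pose, push and grip.
It fails at once if another chisel was pulled or knocked out of its place in the rack (distance of any of medium_handle, narrow_handle from where it was at the start of the episode above 0.03 m).
It fails at once if the chisel touched the lamp, or its edge was lowered to the bench (contact force between wide and magnifier above 1 N or height (world z) of wide_edge below 0.012 m).
It fails at once if the robot knocked the lamp (contact force between any of the fingers, the arm and magnifier above 3 N).
It fails at once if a thing lying on the bench was moved by more than 30 mm (distance of any of stone, square, mallet, moulding from where it was at the start of the episode above 0.03 m).
It also fails if it takes over 38 s, if anything falls off the work surface, if the arm or the gripper's body presses on something with over 40 N, if the wrist force passes 120 N, or if a joint passes its speed limit or range.

ROBOT

A 6-joint arm with a two-finger parallel gripper is mounted at the origin on the work surface. World frame = base frame: x ahead of the robot, y to its left, z up, the work surface at z = 0. Lengths are in mm, angles in rad, forces in N, time in s.
With the tool pointing down it reaches from about 325 to 900 mm from the base axis. Payload 6.1 kg.
Tool frame: the origin (TCP) lies on the centre line of the jaws, within the pads' length; the fingertips stand 22 mm ahead of it and the grasp point (between the pads) lies 3 mm ahead of it; y points along the fingers, x is the direction in which the jaws open and shut, and the axes are right-handed (so a half turn about y gives the same grasp; the last joint's range is limited). The gripper opens to 85 mm and grips with 20 to 120 N. Pads are 22 mm wide; open, the fingers measure 114 mm over their backs; the gripper's body (76 mm by 85 mm) begins 54 mm behind the grasp point. The pads swing forward as they close: fully open they stand 13 mm farther back than shut.
Start: joints at [-1.417, 0.22, 1.526, -0, 1.395, -0.126], TCP at [172.595, -600.689, 253.3] pointing down, gripper open.
Joint ranges: [-2.98, 2.98], [-0.91, 2.08], [0.09, 2.57], [-1.24, 4.39], [0.2, 2.65], [-2.68, 2.68]. Speed limits (rad/s): [2.57, 2.57, 3.01, 3.14, 3.14, 3.14].

INTERFACE

Orientations are given as a unit quaternion [x, y, z, w].
In Python, from workcell import arm gives the robot as it stands.
- The arm moves only by the tool servo_tool, never from a script. Its argument "series" is a list of rows, each an object of numbers: "tx", "ty", "tz": the shift along the world's x, y, z in m; "wx", "wy", "wz": the turn, a rotation vector about the world's x, y, z in degrees. A call has 1 to 10 rows; each row is the pose to reach, as a shift and turn from the pose commanded when the call began; what a row does not reach only later rows make up. A row lasts 1/8 s, in which the tool goes at most 62.5 mm and 10.7 degrees, less where a joint would pass 70% of its speed; a pose out of reach is approached as far as the arm can. A call with a gripper value outside its range is refused whole. "gripper" is the closure, from 0 (fully open) to 1 (shut), set as the call begins (left out, the last holds). The fingers move at their own pace and stop on an object; "newtons" is the grip in N (left out, the last holds). Time passes only in rows, so rows that repeat a pose let the fingers close. It gives the time, the measured TCP pose, the force and the opening at its end, in the units of the state.
- arm.read_state(): the state, without advancing time (a new reading comes with each control period).
- arm.read_camera(name): name is "scene" or "top"; returns a dict with "img" (480x640x3 uint8, red, green, blue), "range_z" (480x640 float32, mm along the optical axis (not along the pixel's ray), 0 where there is no reading), "fx", "fy", "cx", "cy" (pixels), "T" (4x4, takes a point from camera to world coordinates). Camera axes: x right, y down, z forward; pixel columns grow to the right and rows downward; lengths in mm; the calibration is good to about 2 mm. A picture is of the moment at which its call begins.
- arm.hand_in(): hands the job in, once; it reports no verdict.
Trained networks look in the newest picture that a camera, given by its name, has taken for a name from the list of things; names that differ only in an ending like _2 or _b are one class to them, and where a whole thing is asked for, a point or a joint stands for the part that bears it (a point fixed in the world has none). Each returns a list of dicts, best first, with "p" (0 to 1); they miss things now and then, are a little off and sometimes report something else, mostly with a low value. They report only what shows in the picture. A call takes as long as a camera call. They do not tell look-alikes from the thing itself.
- arm.look_for(camera, target): "uv" ([column, row] in pixels, amid what is visible of it).
- arm.place_of(camera, target): "uv" ([column, row] in pixels: a listed point, or the origin of a listed thing).
The state is a dict: "time": time; "q": joint angles; "qvel": joint speeds; "effort": joint torques, N m; "eef_pos": TCP position; "eef_rot": TCP orientation; "wrist_force": force on the tool from outside, world axes, zero at the start; "moment": the same for the moment, N m; "finger_gap": opening from 0.0 (shut) to 1.0 (fully open).
Only numpy, scipy, OpenCV 4.12 (cv2) and the standard library are available. Lean on these libraries where they do the work, as an engineer would, in place of code of your own. Each camera call takes 0.05 s, during which the arm holds its last target. There are 200 camera calls.

## Working session

There is one attempt and no reset: what is moved stays moved. The work goes in short steps, Python scripts to look and compute and a tool call to move; the robot and the scene stay as the last step left them, time stands still between calls to the robot, and variables do not carry over. Pictures are saved under pics/ and viewed, on a budget of 10 in all, crops included, one or two more only if the job needs it, and the job is handed in when it is done.

Besides the shell and the picture viewer there is one more tool, called after ">>>" by a JSON object that holds its "api" and its "payload". servo_tool: Moves the arm, as the interface text tells. Its arguments: {"type":"object","properties":{"series":{"type":"array","items":{"type":"object","properties":{"tx":{"type":"number"},"ty":{"type":"number"},"tz":{"type":"number"},"wx":{"type":"number"},"wy":{"type":"number"},"wz":{"type":"number"}}}},"gripper":{"type":"number"},"newtons":{"type":"number"}},"required":["series"]}

```bash
mkdir -p pics; ls; cat > h.py <<'E'
import numpy as np, cv2
from workcell import arm
def w(c,uv,r=3):
    u,v=int(round(uv[0])),int(round(uv[1])); z=c["range_z"][max(v-r,0):v+r+1,max(u-r,0):u+r+1]; z=z[z>0]
    if not len(z): return None
    z=np.median(z); p=np.array([(uv[0]-c["cx"])/c["fx"]*z,(uv[1]-c["cy"])/c["fy"]*z,z,1]); return (c["T"]@p)[:3].round(1)
def cloud(c):
    v,u=np.mgrid[:480,:640]; z=c["range_z"]; P=np.stack([(u-c["cx"])/c["fx"]*z,(v-c["cy"])/c["fy"]*z,z,np.ones_like(z)],-1)@c["T"].T
    P=P[...,:3].copy(); P[z==0]=np.nan; return P
E
python3 - <<'E'
from h import *
for n in("scene","top"):
    c=arm.read_camera(n); cv2.imwrite(f"pics/{n}0.png",c["img"][...,::-1]); np.savez(f"{n}0.npz",**c)
    print(n,c["T"].round(2).tolist(),c["fx"])
    for t in "wide_handle wide_edge medium_handle narrow_handle rack magnifier lens stone square mallet moulding".split():
        print(t,[(np.round(d["uv"]).tolist(),round(d["p"],2),w(c,d["uv"])) for d in arm.place_of(n,t)[:3]])
print(arm.read_state())
E
```

```text
pics
scene [[-0.87, 0.35, -0.36, 1064.62], [0.5, 0.57, -0.65, 922.3], [-0.02, -0.75, -0.67, 1168.75], [0.0, 0.0, 0.0, 1.0]] 511.7155219719074
wide_handle [([348.0, 245.0], 0.93, array([ 381.2, -121.7,   28.5])), ([403.0, 335.0], 0.91, array([448.6, 268.6,  27.2])), ([366.0, 318.0], 0.66, array([587.3, 280.9, 199.7]))]
wide_edge [([457.0, 322.0], 0.72, array([272.1, 294.1,   1.2])), ([347.0, 366.0], 0.69, array([635.1, 276.5,  29.1])), ([316.0, 225.0], 0.57, array([ 409. , -290.3,    3.5]))]
medium_handle [([352.0, 297.0], 0.8, array([581.4, 208.9, 203.9])), ([347.0, 368.0], 0.26, array([633.1, 273.6,  18.4]))]
narrow_handle [([382.0, 340.0], 0.67, array([589.5, 349. , 194.1]))]
rack [([361.0, 368.0], 0.83, array([600. , 288.9,  13.3])), ([331.0, 291.0], 0.27, array([541.4,  36.5,  40.4]))]
magnifier []
lens [([262.0, 158.0], 0.8, array([ 595.4, -258. ,  361.3]))]
stone [([331.0, 294.0], 0.67, array([545.2,  41.6,  36.8])), ([268.0, 200.0], 0.55, array([ 4.879e+02, -5.113e+02, -2.000e-01])), ([255.0, 310.0], 0.33, array([756.3, -39.7,  10.7]))]
square [([255.0, 307.0], 0.8, array([756
[... 1292 characters left out ...]
.0], 0.86, array([545.4, 499.9,  14.1]))]
{'time': 1.2, 'q': array([-1.41711632e+00,  2.20407868e-01,  1.52648811e+00, -1.12158370e-05,
        1.39469987e+00, -1.26093839e-01]), 'qvel': array([-0.00029905, -0.00103453, -0.00046316, -0.00026723, -0.00018933,
        0.00222174]), 'effort': array([ 9.75407747e-04, -4.96854186e+01, -3.89728332e+01, -8.33538729e-05,
        9.56405602e-04,  2.82476250e-06]), 'eef_pos': array([ 172.58270907, -600.69698234,  253.30106293]), 'eef_rot': array([ 0.56483388, -0.42540329,  0.42539622, -0.56482986]), 'wrist_force': array([ 1.20315978, -0.29021616, -0.01127935]), 'moment': array([ 0.01751394, -0.00999975, -0.01262602]), 'finger_gap': 1.0003668380228534}
```

```bash
python3 - <<'E'
import cv2
a=cv2.imread("pics/scene0.png"); b=cv2.imread("pics/top0.png")
cv2.imwrite("pics/a.png",cv2.resize(a,(800,600)))
cv2.imwrite("pics/b.png",cv2.resize(b[140:340,150:480],(792,480),interpolation=3))
E
```

```text
(no output)
```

View pics/a.png

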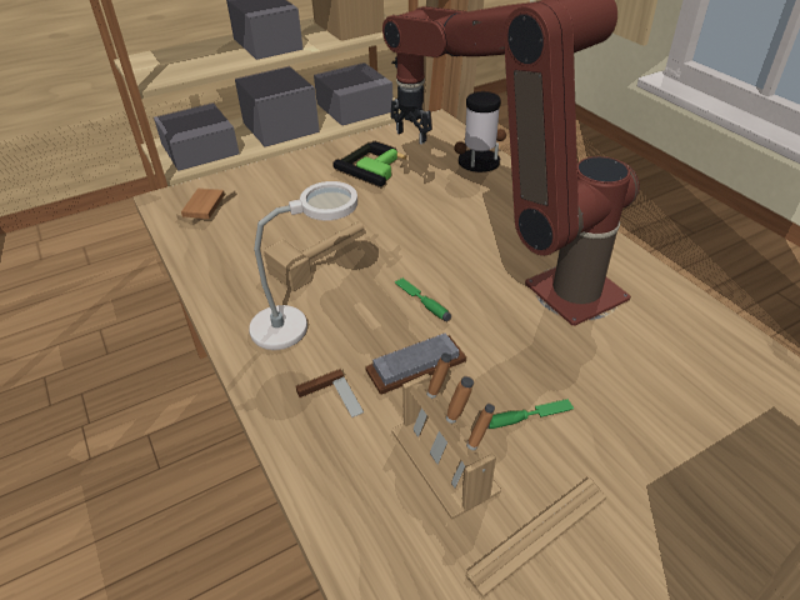

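View pics/b.png

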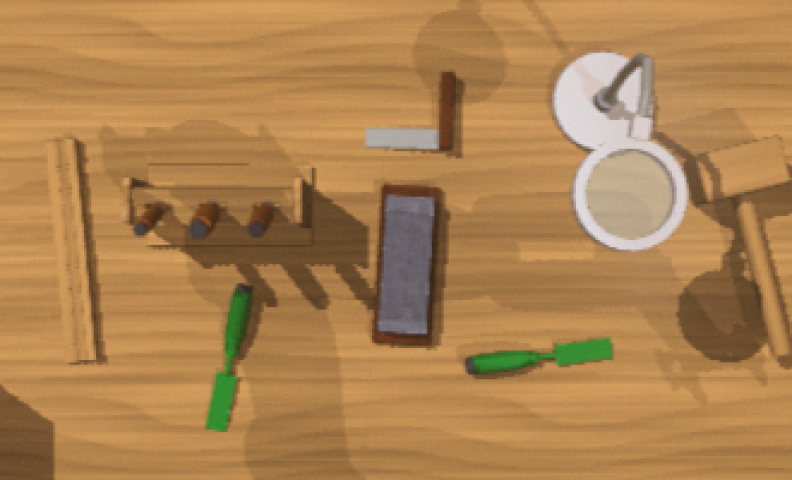

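Scene view: the rack holds three brown chisels. The middle one, at (460,400), has the widest blade. The two green chisels lying on the bench are look-alikes. The lamp head sits over (330,200), with its arm coming from the far +x side. Next I'll fit the handle from the depth data.

```bash
python3 - <<'E'
from h import *
C={n:dict(np.load(f"{n}0.npz")) for n in("scene","top")}
for n,c in C.items():
    P=cloud(c); p=P.reshape(-1,3)
    m=(p[:,0]>480)&(p[:,0]<680)&(p[:,1]>130)&(p[:,1]<400)&(p[:,2]>155)&(p[:,2]<260)
    q=p[m]
    for k,(a,b) in dict(right=(180,232),mid=(236,308),left=(312,370)).items():
        s=q[(q[:,1]>a)&(q[:,1]<b)]
        for z0 in range(150,260,15):
            t=s[(s[:,2]>=z0)&(s[:,2]<z0+15)]
            if len(t)>3: print(n,k,z0,len(t),t.mean(0).round(1),np.ptp(t[:,1]).round(1))
    # rack cheeks / shelf
    m=(p[:,0]>480)&(p[:,0]<700)&(p[:,1]>100)&(p[:,1]<420)&(p[:,2]>125)&(p[:,2]<155)
    print(n,'rack', cv2.minAreaRect(p[m][:,:2].astype(np.float32)))
    m=(abs(p[:,0]-600)<110)&(abs(p[:,1]+256)<110)&(p[:,2]>352)&(p[:,2]<380)
    print(n,'head',cv2.minEnclosingCircle(p[m][:,:2].astype(np.float32)),p[m].mean(0))
    m=(p[:,0]>660)&(p[:,0]<860)&(p[:,1]<-130)&(p[:,1]>-400)&(p[:,2]>15)&(p[:,2]<28)
    print(n,'base',p[m].mean(0), cv2.minAreaRect(p[m][:,:2].astype(np.float32)))
c=C["scene"]["img"][260:400,290:430,::-1]
cv2.imwrite("pics/c.png",cv2.resize(c,(600,600),interpolation=3))
E
```

```text
scene right 150 27 [596.8 207.  159.7] 14.1
scene right 165 50 [591.7 207.7 172.9] 21.9
scene right 180 50 [586.8 208.2 188. ] 20.2
scene right 195 57 [581.2 207.5 203. ] 22.0
scene right 210 56 [574.2 207.5 218.4] 25.2
scene right 225 60 [567.3 203.4 231.8] 19.3
scene mid 150 30 [597.9 282.5 160. ] 19.9
scene mid 165 64 [593.6 282.2 173.1] 30.6
scene mid 180 63 [588.3 282.7 188. ] 27.6
scene mid 195 62 [583.5 281.9 201.8] 31.3
scene mid 210 76 [577.6 281.6 217. ] 28.4
scene mid 225 94 [568.8 278.  232. ] 27.3
scene left 150 32 [597.2 353.6 160.1] 19.6
scene left 165 49 [592.7 354.1 172.4] 23.7
scene left 180 59 [587.  354.3 187.8] 20.4
scene left 195 51 [582.  353.3 203.2] 24.6
scene left 210 65 [575.5 353.8 218.2] 23.7
scene left 225 54 [568.  351.2 232.1] 16.5
scene rack ((607.642822265625, 275.4863586425781), (249.0679168701172, 66.97299194335938), 89.39884185791016)
scene head ((619.885009765625, -259.48895263671875), 90.04905700683594) [ 607.3448406  -247.03127735  365.18493409]
scene base [ 765.33826567 -273.21683673   21.49838266] ((759.2588500976562, -307.2265930175781), (20
[... 386 characters left out ...]

top mid 210 19 [579.3 264.7 217.7] 28.2
top mid 225 66 [567.9 269.7 232.2] 24.7
top left 150 6 [596.4 339.5 161. ] 14.3
top left 165 12 [594.4 338.6 174.4] 15.3
top left 180 13 [588.9 340.3 187.3] 17.9
top left 195 14 [584.3 340.8 201.8] 19.3
top left 210 21 [575.4 339.9 217.3] 21.6
top left 225 33 [568.  343.5 232.9] 16.3
top rack ((609.3917236328125, 270.4051208496094), (246.93128967285156, 64.87200927734375), 89.2363510131836)
top head ((621.76953125, -260.1745910644531), 89.63135528564453) [ 603.32727419 -256.08212867  366.75531971]
top base [ 766.00741459 -274.98535681   22.43368061] ((769.9661254882812, -281.7417297363281), (134.53968811035156, 143.87547302246094), 22.156076431274414)
```

View pics/c.png

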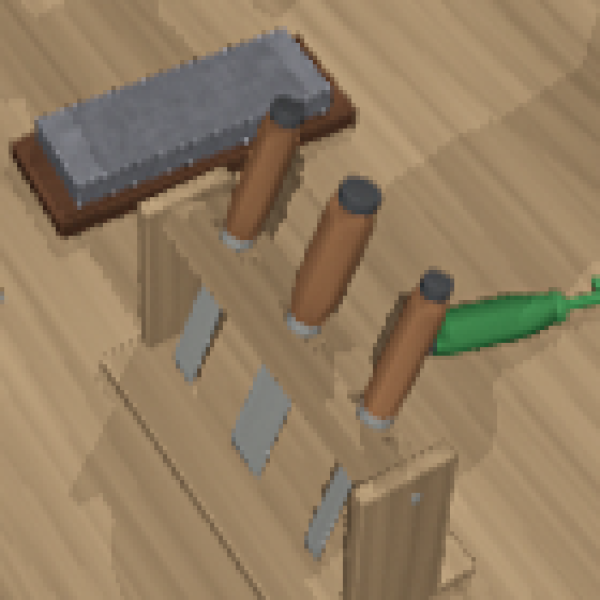

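```bash
python3 - <<'E'
from h import *
from scipy.optimize import least_squares
C={n:cloud(dict(np.load(f"{n}0.npz"))).reshape(-1,3) for n in("scene","top")}
d=np.array([-np.sin(.35),0,np.cos(.35)])
for ns in (["scene"],["top"],["scene","top"]):
    p=np.vstack([C[n] for n in ns]); s=p[(p[:,0]>540)&(p[:,0]<630)&(p[:,1]>245)&(p[:,1]<300)&(p[:,2]>172)&(p[:,2]<220)]
    def f(v,r=15.0):
        q=s-[v[0],v[1],187]; return np.linalg.norm(q-np.outer(q@d,d),axis=1)-r
    r=least_squares(f,[581,272],loss="soft_l1"); print(ns,len(s),r.x.round(1),np.abs(r.fun).mean().round(2))
for n,p in C.items():
    h=p[(abs(p[:,0]-600)<90)&(abs(p[:,1]+256)<90)&(p[:,2]>345)&(p[:,2]<378)&(p[:,0]<625)]
    hull=cv2.convexHull(h[:,:2].astype(np.float32))[:,0]; hull=hull[hull[:,0]<615]
    r=least_squares(lambda v:np.hypot(hull[:,0]-v[0],hull[:,1]-v[1])-66,[600,-256],loss="soft_l1"); print(n,r.x.round(1),np.abs(r.fun).mean())
    a=p[(p[:,0]>640)&(p[:,0]<860)&(abs(p[:,1]+240)<130)&(p[:,2]>40)]
    print(a[::max(1,len(a)//12)].round(0).tolist())
from scipy.spatial.transform import Rotation as R
R0=R.from_quat(arm.read_state()["eef_rot"]); print(R0.as_matrix().round(2))
# target: approach (tool y) down tilted a toward -x, jaw x along +-y
for a in(0.,.3):
  for sg in(1,-1):
    y=np.array([-np.sin(a),0,-np.cos(a)]); x=np.array([0,sg,0.]); z=np.cross(x,y)
    print(a,sg,np.rad2deg((R.from_matrix(np.c_[x,y,z])*R0.inv()).as_rotvec()).round(1))
E
```

```text
['scene'] 214 [579.2 274.6] 1.23
['top'] 56 [581.4 271.3] 0.88
['scene', 'top'] 270 [579.9 273.8] 1.55
scene [ 596.  -250.3] 1.6830250709628036
[[642.0, -291.0, 373.0], [640.0, -255.0, 365.0], [711.0, -275.0, 365.0], [720.0, -277.0, 361.0], [643.0, -207.0, 370.0], [735.0, -274.0, 351.0], [763.0, -280.0, 333.0], [765.0, -278.0, 290.0], [779.0, -283.0, 237.0], [778.0, -286.0, 181.0], [771.0, -277.0, 128.0], [770.0, -280.0, 66.0], [767.0, -272.0, 40.0]]
top [ 598.8 -255. ] 0.3209964774915677
[[782.0, -284.0, 273.0], [751.0, -280.0, 349.0], [775.0, -283.0, 153.0], [724.0, -272.0, 358.0], [764.0, -281.0, 65.0], [703.0, -268.0, 363.0], [686.0, -280.0, 370.0], [669.0, -258.0, 367.0], [657.0, -237.0, 377.0], [652.0, -241.0, 370.0], [649.0, -296.0, 371.0], [644.0, -261.0, 363.0], [641.0, -299.0, 369.0]]
[[ 0.28 -0.    0.96]
 [-0.96  0.    0.28]
 [-0.   -1.   -0.  ]]
0.0 1 [  0.  -0. 164.]
0.0 -1 [ -0.  -0. -16.]
0.3 1 [ 24.5   3.5 162.3]
0.3 -1 [ -2.4  17.1 -15.9]
```

```bash
cat >> h.py <<'E'
from scipy.spatial.transform import Rotation as R
def need(pos,a,yaw=0,sg=1):
    """shift (m) and turn (deg) from measured pose to TCP pos, approach tilted a towards -x (of yawed frame), jaw along sg*y"""
    s=arm.read_state(); y=np.array([-np.sin(a),0,-np.cos(a)]); x=np.array([0,sg,0.]); M=R.from_euler("z",yaw)*R.from_matrix(np.c_[x,y,np.cross(x,y)])
    return ((np.array(pos)-s["eef_pos"])/1000).round(3), np.rad2deg((M*R.from_quat(s["eef_rot"]).inv()).as_rotvec()).round(1)
E
python3 -c "
from h import *
print(need((625.5,273,288),.4),need((400,100,380),0.))"
```

```text
(array([0.453, 0.874, 0.035]), array([ 32.6,   4.6, 161. ])) (array([0.227, 0.701, 0.127]), array([  0.,  -0., 164.]))
```

>>> {"api": "servo_tool", "payload": {"series": [{"tx": 0.04, "ty": 0.04, "tz": 0.02, "wz": 8}, {"tx": 0.08, "ty": 0.09, "tz": 0.05, "wz": 18}, {"tx": 0.12, "ty": 0.14, "tz": 0.08, "wz": 28}, {"tx": 0.16, "ty": 0.19, "tz": 0.1, "wz": 38}, {"tx": 0.18, "ty": 0.24, "tz": 0.127, "wz": 48}, {"tx": 0.19, "ty": 0.29, "tz": 0.127, "wz": 58}, {"tx": 0.2, "ty": 0.34, "tz": 0.127, "wz": 68}, {"tx": 0.2, "ty": 0.39, "tz": 0.127, "wz": 78}, {"tx": 0.2, "ty": 0.44, "tz": 0.127, "wz": 88}, {"tx": 0.2, "ty": 0.49, "tz": 0.127, "wz": 98}], "gripper": 0.3}}

```text
invalid input
```

>>> {"api": "servo_tool", "payload": {"series": [{"tx": 0.04, "ty": 0.04, "tz": 0.02, "wx": 0, "wy": 0, "wz": 8}, {"tx": 0.08, "ty": 0.09, "tz": 0.05, "wx": 0, "wy": 0, "wz": 18}, {"tx": 0.12, "ty": 0.14, "tz": 0.08, "wx": 0, "wy": 0, "wz": 28}, {"tx": 0.16, "ty": 0.19, "tz": 0.1, "wx": 0, "wy": 0, "wz": 38}, {"tx": 0.18, "ty": 0.24, "tz": 0.127, "wx": 0, "wy": 0, "wz": 48}, {"tx": 0.19, "ty": 0.29, "tz": 0.127, "wx": 0, "wy": 0, "wz": 58}, {"tx": 0.2, "ty": 0.34, "tz": 0.127, "wx": 0, "wy": 0, "wz": 68}, {"tx": 0.2, "ty": 0.39, "tz": 0.127, "wx": 0, "wy": 0, "wz": 78}, {"tx": 0.2, "ty": 0.44, "tz": 0.127, "wx": 0, "wy": 0, "wz": 88}, {"tx": 0.2, "ty": 0.49, "tz": 0.127, "wx": 0, "wy": 0, "wz": 98}], "gripper": 0.3, "newtons": 80}}

```text
time: 2.45
eef_pos: [372.3, -109.1, 380.5]
eef_rot: [0.691, 0.149, -0.149, -0.691]
wrist_force: [1.7, -0.3, 0.7]
finger_gap: 0.697
```

```bash
python3 -c "
from h import *
print(need((625.5,273,288),.4),need((400,100,380),0.))"
```

```text
(array([ 0.253,  0.382, -0.093]), array([13.1, 20.4, 64.7])) (array([ 0.028,  0.209, -0.001]), array([-0. ,  0.1, 65.7]))
```

>>> {"api": "servo_tool", "payload": {"series": [{"tx": 0.02, "ty": 0.05, "tz": 0, "wx": 1, "wy": 2, "wz": 7}, {"tx": 0.05, "ty": 0.1, "tz": 0, "wx": 3, "wy": 4, "wz": 14}, {"tx": 0.08, "ty": 0.15, "tz": 0, "wx": 4, "wy": 6, "wz": 21}, {"tx": 0.11, "ty": 0.2, "tz": 0, "wx": 6, "wy": 9, "wz": 29}, {"tx": 0.14, "ty": 0.25, "tz": 0, "wx": 7, "wy": 11, "wz": 36}, {"tx": 0.18, "ty": 0.3, "tz": 0, "wx": 9, "wy": 14, "wz": 44}, {"tx": 0.22, "ty": 0.34, "tz": 0, "wx": 10, "wy": 16, "wz": 51}, {"tx": 0.253, "ty": 0.382, "tz": -0.02, "wx": 12, "wy": 19, "wz": 60}, {"tx": 0.253, "ty": 0.382, "tz": -0.06, "wx": 13.1, "wy": 20.4, "wz": 64.7}, {"tx": 0.253, "ty": 0.382, "tz": -0.093, "wx": 13.1, "wy": 20.4, "wz": 64.7}]}}

```text
time: 3.7
eef_pos: [625.8, 272.2, 282.8]
eef_rot: [-0.391, -0.387, 0.59, 0.59]
wrist_force: [0.4, -0.3, 0.1]
finger_gap: 0.7
```

```bash
python3 -c "
from h import *
print(need((582.7,273,186.8),.4),arm.read_state()['q'].round(2))
c=arm.read_camera('scene');t=arm.read_camera('top')
a=cv2.resize(c['img'][230:390,270:470],(800,600)[:1]+(640,),interpolation=3)
b=cv2.resize(t['img'][170:290,180:310],(400,370),interpolation=3)
a=cv2.resize(a,(400,320)); o=np.zeros((370,800,3),np.uint8); o[:320,:400]=a; o[:,400:]=b
cv2.imwrite('pics/d.png',o[...,::-1])
"
```

```text
(array([-0.043,  0.001, -0.096]), array([ 0.2, -0.3,  0.2])) [ 0.25  0.64  0.96  0.1   1.93 -1.3 ]
```

View pics/d.png

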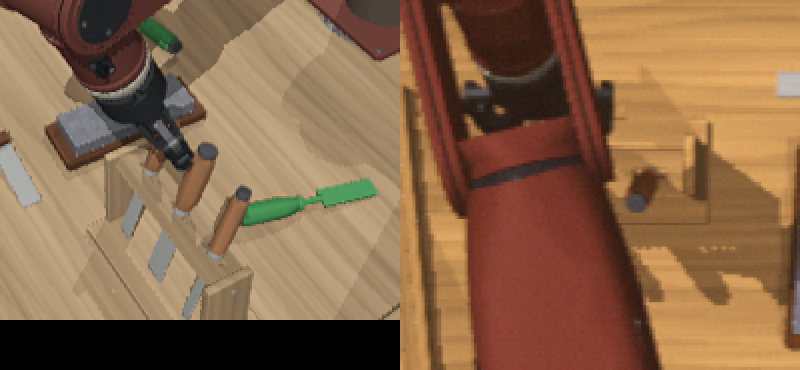

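The gripper is above and beyond the middle handle at (205,150), tilted as planned, and both neighbours are clear. I'll descend along the approach direction.

>>> {"api": "servo_tool", "payload": {"series": [{"tx": -0.008, "ty": 0.001, "tz": -0.019, "wx": 0, "wy": 0, "wz": 0}, {"tx": -0.017, "ty": 0.001, "tz": -0.038, "wx": 0, "wy": 0, "wz": 0}, {"tx": -0.025, "ty": 0.001, "tz": -0.057, "wx": 0, "wy": 0, "wz": 0}, {"tx": -0.034, "ty": 0.001, "tz": -0.076, "wx": 0, "wy": 0, "wz": 0}, {"tx": -0.043, "ty": 0.001, "tz": -0.096, "wx": 0, "wy": 0, "wz": 0}, {"tx": -0.043, "ty": 0.001, "tz": -0.096, "wx": 0, "wy": 0, "wz": 0}]}}

```text
time: 4.55
eef_pos: [581.9, 272.2, 191.8]
eef_rot: [-0.392, -0.388, 0.589, 0.591]
wrist_force: [-0.2, -0.0, 0.4]
finger_gap: 0.698
```

```bash
python3 -c "
from h import *
print(need((582.7,273,186.8),.4),arm.read_state()['wrist_force'])
c=arm.read_camera('scene')
cv2.imwrite('pics/e.png',cv2.resize(c['img'][260:380,300:440,::-1],(700,600),interpolation=3))
"
```

```text
(array([ 0.001,  0.001, -0.005]), array([ 0.2, -0.1,  0.3])) [-0.17219864 -0.01013382  0.41361817]
```

View pics/e.png

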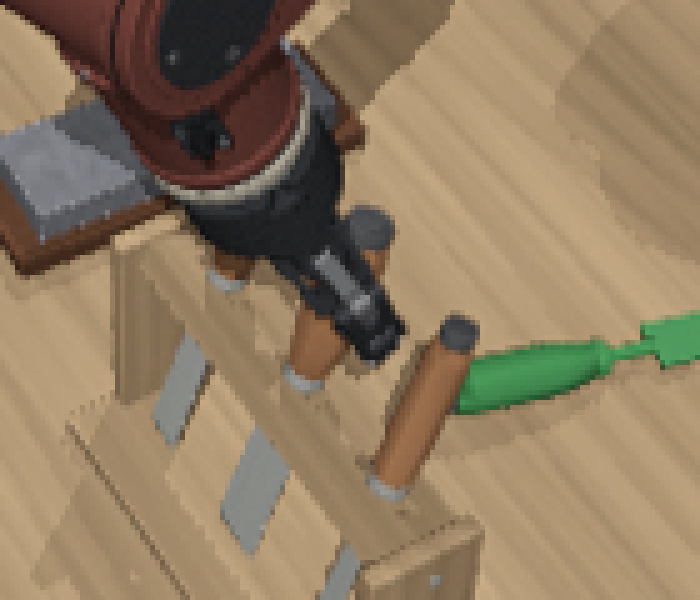

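The fingers straddle the wide handle around (350,310) and the cap is clear of the gripper body. Closing now.

>>> {"api": "servo_tool", "payload": {"series": [{"tx": 0, "ty": 0.001, "tz": -0.003, "wx": 0, "wy": 0, "wz": 0}, {"tx": 0, "ty": 0.001, "tz": -0.003, "wx": 0, "wy": 0, "wz": 0}, {"tx": 0, "ty": 0.001, "tz": -0.003, "wx": 0, "wy": 0, "wz": 0}, {"tx": 0, "ty": 0.001, "tz": -0.003, "wx": 0, "wy": 0, "wz": 0}, {"tx": 0, "ty": 0.001, "tz": -0.003, "wx": 0, "wy": 0, "wz": 0}, {"tx": 0, "ty": 0.001, "tz": -0.003, "wx": 0, "wy": 0, "wz": 0}], "gripper": 1, "newtons": 100}}

```text
time: 5.35
eef_pos: [583.2, 273.6, 189.6]
eef_rot: [-0.393, -0.389, 0.588, 0.59]
wrist_force: [0.7, 1.7, 4.4]
finger_gap: 0.323
```

>>> {"api": "servo_tool", "payload": {"series": [{"tx": -0.003, "ty": 0, "tz": 0.009, "wx": 0, "wy": 0, "wz": 0}, {"tx": -0.009, "ty": 0, "tz": 0.024, "wx": 0, "wy": 0, "wz": 0}, {"tx": -0.014, "ty": 0, "tz": 0.038, "wx": 0, "wy": 0, "wz": 0}, {"tx": -0.019, "ty": 0, "tz": 0.052, "wx": 0, "wy": 0, "wz": 0}, {"tx": -0.025, "ty": 0, "tz": 0.067, "wx": 0, "wy": 0, "wz": 0}, {"tx": -0.03, "ty": 0, "tz": 0.081, "wx": 0, "wy": 0, "wz": 0}, {"tx": -0.035, "ty": 0, "tz": 0.096, "wx": 0, "wy": 0, "wz": 0}, {"tx": -0.041, "ty": 0, "tz": 0.112, "wx": 0, "wy": 0, "wz": 0}, {"tx": -0.048, "ty": 0, "tz": 0.131, "wx": 0, "wy": 0, "wz": 0}, {"tx": -0.055, "ty": 0, "tz": 0.15, "wx": 0, "wy": 0, "wz": 0}]}}

```text
time: 6.6
eef_pos: [527.1, 273.3, 339.8]
eef_rot: [-0.393, -0.389, 0.588, 0.59]
wrist_force: [-1.0, 0.4, -1.5]
finger_gap: 0.324
```

```bash
python3 -c "
from h import *
s=arm.read_state();print(s['wrist_force'],s['q'].round(2),s['eef_pos'])
c=arm.read_camera('scene')
cv2.imwrite('pics/f.png',cv2.resize(c['img'][220:380,280:480,::-1],(750,600),interpolation=3))
"
```

```text
[-1.04752815  0.44471335 -1.51166847] [ 0.29  0.38  1.21  0.12  1.93 -1.26] [527.12220556 273.32363372 339.76954992]
```

View pics/f.png

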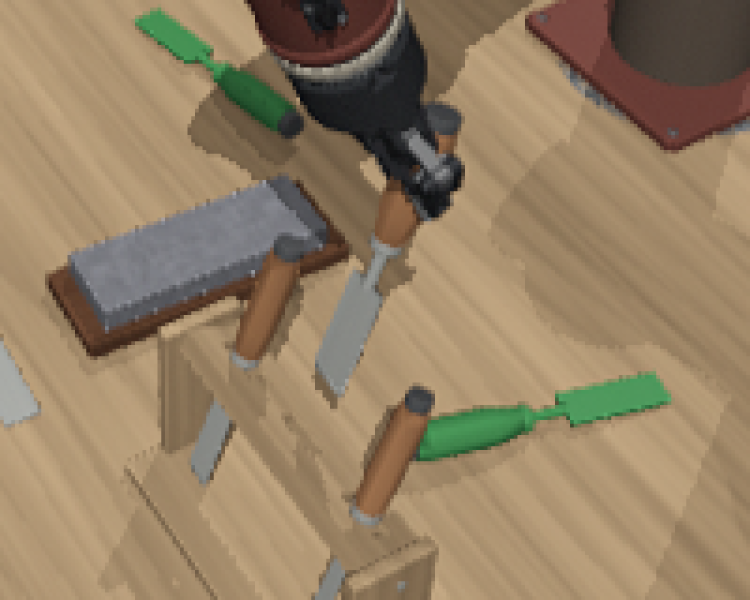

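The chisel is out of the slot, blade clear at (350,340), and the other two are still in the rack. Next I'll retreat and turn it level.

>>> {"api": "servo_tool", "payload": {"series": [{"tx": -0.03, "ty": 0, "tz": 0.02, "wx": 0, "wy": 0, "wz": 0}, {"tx": -0.08, "ty": 0, "tz": 0.03, "wx": 0, "wy": 0, "wz": 0}, {"tx": -0.12, "ty": 0, "tz": 0.03, "wx": 0, "wy": -8, "wz": 0}, {"tx": -0.14, "ty": -0.03, "tz": 0.03, "wx": 0, "wy": -17, "wz": 0}, {"tx": -0.14, "ty": -0.06, "tz": 0.03, "wx": 0, "wy": -26, "wz": 0}, {"tx": -0.14, "ty": -0.1, "tz": 0.02, "wx": 0, "wy": -35, "wz": 0}, {"tx": -0.13, "ty": -0.14, "tz": 0.0, "wx": 0, "wy": -44, "wz": 0}, {"tx": -0.12, "ty": -0.18, "tz": -0.02, "wx": 0, "wy": -53, "wz": 0}, {"tx": -0.11, "ty": -0.22, "tz": -0.04, "wx": 0, "wy": -62, "wz": 0}, {"tx": -0.1, "ty": -0.25, "tz": -0.06, "wx": 0, "wy": -70, "wz": 0}]}}

```text
time: 7.9
eef_pos: [456.3, 25.7, 271.1]
eef_rot: [0.658, 0.653, -0.263, -0.266]
wrist_force: [0.7, 1.7, -3.0]
finger_gap: 0.328
```

```bash
python3 -c "
from h import *
s=arm.read_state();print(s['wrist_force'],s['q'].round(2),s['eef_pos'],s['finger_gap'])
print(need((442,-188,264),-.82,np.deg2rad(-23)),need((0,0,0),-.82,0))
c=arm.read_camera('scene')
cv2.imwrite('pics/g.png',cv2.resize(c['img'][130:370,230:550,::-1],(800,600),interpolation=3))
"
```

```text
[ 0.67943519  1.70536002 -3.02554148] [-0.23 -0.91  2.53  0.23  0.75 -1.9 ] [456.32518784  25.72647601 271.13093617] 0.32790113436802965
(array([-0.014, -0.214, -0.007]), array([ -0.3,  -0.9, -22.5])) (array([-0.456, -0.026, -0.271]), array([-0.1, -0.9,  0.5]))
```

View pics/g.png

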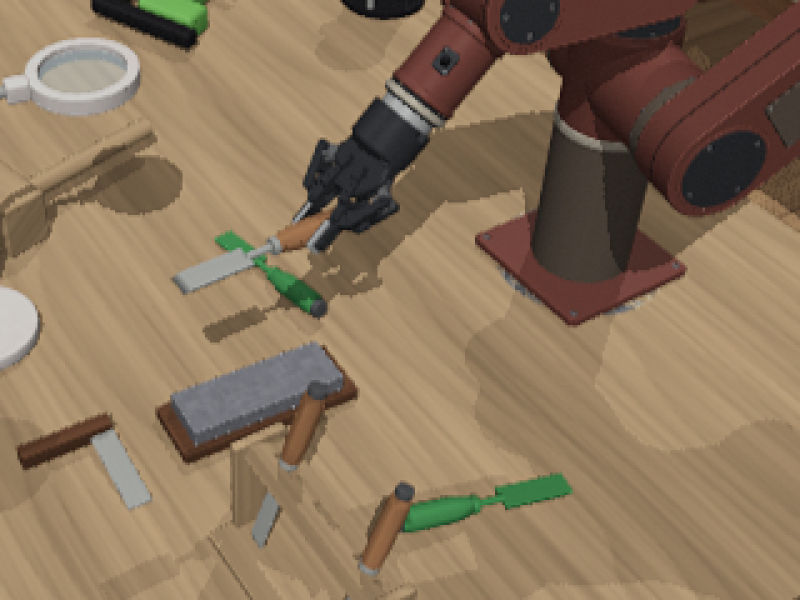

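The chisel is level at (250,260) and firmly held. The arm sits near a joint limit at this radius, but the target is farther out. Sweeping under the lens.

>>> {"api": "servo_tool", "payload": {"series": [{"tx": 0.004, "ty": -0.02, "tz": -0.002, "wx": 0, "wy": 0, "wz": -2}, {"tx": 0.006, "ty": -0.05, "tz": -0.004, "wx": 0, "wy": -0.2, "wz": -5}, {"tx": 0.008, "ty": -0.08, "tz": -0.006, "wx": 0, "wy": -0.4, "wz": -8}, {"tx": 0.006, "ty": -0.11, "tz": -0.007, "wx": 0, "wy": -0.5, "wz": -11}, {"tx": 0.003, "ty": -0.14, "tz": -0.007, "wx": 0, "wy": -0.6, "wz": -14}, {"tx": -0.002, "ty": -0.165, "tz": -0.007, "wx": -0.1, "wy": -0.7, "wz": -17}, {"tx": -0.007, "ty": -0.185, "tz": -0.007, "wx": -0.2, "wy": -0.8, "wz": -20}, {"tx": -0.011, "ty": -0.2, "tz": -0.007, "wx": -0.3, "wy": -0.9, "wz": -22}, {"tx": -0.014, "ty": -0.214, "tz": -0.007, "wx": -0.3, "wy": -0.9, "wz": -22.5}, {"tx": -0.014, "ty": -0.214, "tz": -0.007, "wx": -0.3, "wy": -0.9, "wz": -22.5}]}}

```text
time: 9.2
eef_pos: [442.6, -187.7, 267.7]
eef_rot: [0.776, 0.514, -0.202, -0.305]
wrist_force: [-0.3, 0.1, -1.6]
finger_gap: 0.325
```

```bash
python3 -c "
from h import *
s=arm.read_state();print(s['wrist_force'],s['q'].round(2),s['qvel'].round(3),s['finger_gap'])
print(need((442,-188,264),-.82,np.deg2rad(-23)))
c=arm.read_camera('scene'); t=arm.read_camera('top')
np.savez('s1.npz',**c); np.savez('t1.npz',**t)
for n,k in(('scene',c),('top',t)):
  for q in('wide_edge','wide_handle','lens','medium_handle','narrow_handle'): print(n,q,[(np.round(d['uv']).tolist(),round(d['p'],2),w(k,d['uv'],1)) for d in arm.place_of(n,q)[:3]])
a=cv2.resize(c['img'][130:250,200:400],(400,240),interpolation=3);a=cv2.resize(c['img'][120:260,200:400],(800,560),interpolation=3)
cv2.imwrite('pics/h.png',a[...,::-1])
"
```

```text
[-0.26692667  0.1190658  -1.61548019] [-0.72 -0.81  2.5   0.36  0.69 -2.08] [ 0.022 -0.004  0.006 -0.014  0.003  0.023] 0.32497342904419996
(array([-0.001, -0.   , -0.004]), array([ 0. ,  0.1, -0. ]))
scene wide_edge [([266.0, 185.0], 0.85, array([ 592.4, -261.5,  263.5])), ([318.0, 224.0], 0.73, array([ 399.9, -290.6,    4.3])), ([456.0, 322.0], 0.66, array([276. , 295.3,   2.2]))]
scene wide_handle [([402.0, 336.0], 0.81, array([451.7, 267.9,  26.3])), ([352.0, 244.0], 0.77, array([ 368.8, -114.9,   31.5])), ([319.0, 180.0], 0.58, array([ 451.3, -182.5,  277.4]))]
scene lens [([261.0, 163.0], 0.81, array([ 609.2, -236.3,  363.2]))]
scene medium_handle [([350.0, 300.0], 0.9, array([586.6, 207.2, 194.8]))]
scene narrow_handle [([384.0, 341.0], 0.73, array([588. , 355.2, 195.2]))]
top wide_edge [([238.0, 318.0], 0.57, array([279.7, 295.7,  -0.3])), ([405.0, 286.0], 0.55, array([ 394.6, -299.2,    2.6]))]
top wide_handle [([249.0, 275.0], 0.86, array([436.1, 253. ,  28.4])), ([355.0, 290.0], 0.77, array([ 382.1, -118.9,   31.5]))]
top lens [([411.0, 221.0], 0.66, array([ 597. , -253.2,  363.6]))]
top medium_handle [([258.0, 233.0], 0.5, array([570.7, 190.8, 234.1]))]
top narrow_handle [([211.0, 228.0], 0.48, array([588.6, 344.2, 198.6]))]
```

View pics/h.png

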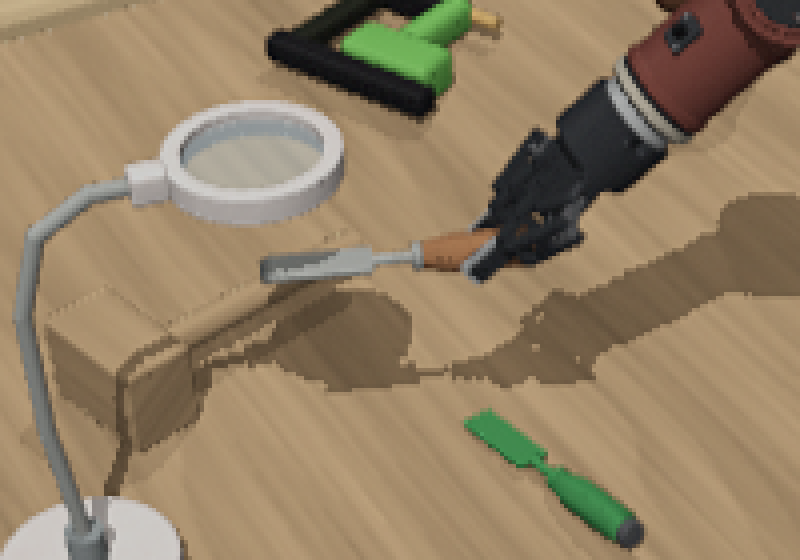

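The chisel is level under the lens. Its edge at (265,270) measures (592,−261,263), against (598,−254,360) for the lens. I'll settle, then check steadiness and the tilt of the blade.

>>> {"api": "servo_tool", "payload": {"series": [{"tx": 0, "ty": 0, "tz": 0, "wx": 0, "wy": 0, "wz": 0}, {"tx": 0, "ty": 0, "tz": 0, "wx": 0, "wy": 0, "wz": 0}, {"tx": 0, "ty": 0, "tz": 0, "wx": 0, "wy": 0, "wz": 0}, {"tx": 0, "ty": 0, "tz": 0, "wx": 0, "wy": 0, "wz": 0}, {"tx": 0, "ty": 0, "tz": 0, "wx": 0, "wy": 0, "wz": 0}, {"tx": 0, "ty": 0, "tz": 0, "wx": 0, "wy": 0, "wz": 0}]}}

```text
time: 10.55
eef_pos: [442.8, -187.1, 267.6]
eef_rot: [0.776, 0.514, -0.202, -0.305]
wrist_force: [0.6, -0.8, -1.7]
finger_gap: 0.323
```

```bash
python3 -c "
from h import *
s=arm.read_state();print(s['eef_pos'],s['qvel'].round(3),s['finger_gap'])
c=arm.read_camera('scene');p=cloud(c).reshape(-1,3)
u=np.array([.92,-.391]);q=p[:,:2]-[598,-254];l=q@u;t=q@[.391,.92]
m=(l>-90)&(l<20)&(abs(t)<20)&(p[:,2]>235)&(p[:,2]<290);b=p[m];print(m.sum(),l[m].min(),l[m].max(),t[m].min(),t[m].max())
k=(l[m]<-15)
A=np.c_[l[m][k],t[m][k],np.ones(k.sum())];print('slopes',np.linalg.lstsq(A,b[k,2],rcond=None)[0], 'tip z',b[l[m]>-12].mean(0), l[m].max())
"
```

```text
[ 442.84679792 -187.14865339  267.63629702] [ 0.    -0.    -0.001  0.002  0.     0.001] 0.3225022197450026
200 -88.06962239281268 0.2335465915020982 -16.538198947859904 19.78127877088003
slopes [-1.77101746e-03 -1.55451367e-02  2.65816090e+02] tip z [ 594.93551549 -247.89672656  264.48634912] 0.2335465915020982
```

The blade is level (slopes under 0.02), its tip is within about 1 mm of the lens axis along its length, and the arm is still. Handing in.

```bash
python3 -c "
from workcell import arm
print(arm.hand_in())"
```

```text
the job is handed in; nothing more can be done
None
```

I drew the widest chisel (middle slot) out of the rack and turned it level with the bevel up. The gripper is holding it in the air with its edge under the lens. I handed the job in at about 10.6 s on the robot's clock; no verdict is reported.

**Last checks:**
- **Edge position:** the network put the edge at (592, −261, 263) mm and the lens axis is at about (598, −254) mm. That is about 10 mm off the axis and about 97 mm below the lens. The depth data put the tip within a few mm of the axis.
- **Level and bevel:** the blade's slope was under 0.02 rad both along and across. The bevel facing up follows from the turn I made; I didn't measure it separately.
- **Hold:** joint speeds were about zero, and the jaws were about 27 mm open against a nominal 29 mm handle.
- **Other chisels:** the networks still find both standing in the rack. Their readings differ by 5–9 mm from those at the start, about the networks' own scatter.
- **Lamp and bench things:** no picture showed the lamp or anything on the bench disturbed, but I didn't measure their positions again at the end.

**Near a limit:** while turning the chisel level, the arm reached the end of joint 2's range and stopped about 29 mm farther out than commanded. Joint 3 was close to its limit too. The final pose is inside the ranges.

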